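# Pack the pulley fitting kit into the colour-coded tray

### The arm

A 6-joint arm with a two-finger parallel gripper is mounted at the origin on a cart in front of the work surface, level with it; the furniture and walls round the work are solid. World frame = base frame: x ahead of the robot, y to its left, z up, the work surface at z = 0. Lengths are in m, angles in degrees, forces in N, time in s.
With the tool pointing down it reaches from about 0.4 to 0.825 m from the base axis. Payload 7 kg.
Tool frame: the origin (TCP) lies on the centre line of the jaws, within the pads' length; the fingertips stand 19 mm ahead of it and the grasp point (between the pads) is the TCP; z points along the fingers, y is the line along which they close (so a half turn about z gives the same grasp; the last joint's range is limited). The gripper opens to 88 mm and grips with 3 to 60 N. Pads are 19 mm wide; open, the fingers measure 130 mm over their backs; the gripper's body (78 mm by 193 mm) begins 47 mm behind the grasp point.
Start: joints at [89.043, 20.546, 0.682, 0, -70.136, -16.507], TCP at [0.203, 0.644, 0.22] pointing down, gripper open.
Joint ranges: [-176.03, 176.03], [-82.01, 121.73], [-58.28, 71.71], [-173.87, 95.51], [-174.79, -0.11], [-173.66, 173.66]. Speed limits (degrees/s): [136.94, 136.94, 172.46, 180, 180, 180].

### API

Orientations are given as [roll, pitch, yaw] about the fixed x, y, z axes, in that order (R = Rz(yaw) Ry(pitch) Rx(roll)).
In Python, from plant import * gives the robot as it stands. The module is installed in compiled form; this text tells all that it offers.
- The arm moves only by the tool play_rows, never from a script. Its argument "deltas" is a list of rows, each a list of 6 numbers: the shift along the world's x, y, z scaled (see below), then the turn, a rotation vector about the world's x, y, z scaled (see below). A call has 1 to 10 rows; each row shifts and turns the commanded pose from where the row before left it; what a row does not reach is not made up. The controller multiplies each number of a shift by 800 mm and each number of a turn by 180 degrees. A row lasts 1/10 s, in which the tool goes at most 50 mm and 8.59 degrees, less where a joint would pass 70% of its speed; a pose out of reach is approached as far as the arm can. A call with a number of a shift or a turn outside -1 to 1 is refused whole. A call with a gripper value outside its range is refused whole. "gripper" is the gripper command: -1 is shut, 1 is fully open, values between are in proportion, set as the call begins (left out, the last holds). The fingers move at their own pace and stop on an object; the grip force is fixed at half the most. Time passes only in rows, so rows that do not move let the fingers close. It gives the time, the measured TCP pose, the force, the opening and the grip force at its end, in the units of the state.
- get_obs(): the state, without advancing time (a new reading comes with each control period).
- snapshot(name): name is "scene" or "top" or "wrist"; returns (picture, depth): 480x640x3 uint8, blue, green, red; 480x640 float32, m along the optical axis (not along the pixel's ray), 0 where there is no reading.
- camera_model(name): a dict with "fx", "fy", "cx", "cy" (pixels), "k1" (the pictures are not rectified: a ray, as slopes to the right and down, at radius r is drawn at 1 + k1 r^2 times it, then the intrinsics apply), "world_to_cam" (4x4, takes a point from world to camera coordinates). Camera axes: x right, y down, z forward; pixel columns grow to the right and rows downward; lengths in m; the calibration is good to about 2 mm. A picture is of the moment at which its call begins: read the wrist's pose just before it. camera_model takes no time and is no camera call; for the wrist camera it gives the pose at the moment of the call.
- close_job(): hands the job in; it is judged then, once.
The state is a dict: "clock": time; "joint_pos": joint angles; "qvel": joint speeds; "tau": joint torques, N m; "tool_pos": TCP position; "orientation": TCP orientation; "force": force on the tool from outside, world axes, zero at the start; "moment": the same for the moment, N m; "opening": finger opening in m; "gripper_force": force on a finger pad.
Only numpy, scipy, OpenCV 4.12 (cv2) and the standard library are available. Lean on these libraries where they do the work, as an engineer would, in place of code of your own. Each camera call takes 0.05 s, during which the arm holds its last target. There are 200 camera calls.

### The job

Pack the pulley fitting kit into the grey tray: set the dark wooden sheave flat in the middle of the blue mat with the wing nut standing on top of it at its centre, the small brass tin upright in the middle of the red mat, and the smaller of the two cardboard boxes near the tray lying flat in the middle of the yellow mat. The taller grey tin, the larger cardboard box and the light wooden ring near by are not part of the kit: leave them where they are.

Things in the scene. Friction and masses are not known exactly. Their poses are not given: they have to be found in the camera images.
- sheave_mid (a point): Dark brown turned wooden sheave: a grooved disc lying flat, 63 mm in diameter, 22 mm high. The point is its centre, 11 mm above its underside; z is its axis, up. Its upper face is flat but for a small bore. On the bench at the start.
- wing_nut_mid (a point): Dark iron wing nut standing on its hub: hub 20 mm in diameter and 10 mm high, two wings 42 mm overall along its y, rising to 19 mm. The point is at mid-height of the hub, 5 mm above its underside; z up. Take it by the hub, along its x, across the line of the wings. On the bench at the start.
- brass_tin_mid (a point): Small open brass-yellow tin, empty, upright, 56 mm in diameter (58 at the bead), 39 mm high. The point is on its axis at mid-height, 19.5 mm above its underside; z up. On the bench at the start.
- small_box_mid (a point): The smaller, flat pale-grey cardboard box, closed, 57 mm (along x) by 87 mm (along y), 35 mm high (further boxes stand out of reach at the far right of the bench). The point is its centre, 17.5 mm above its underside; z up. On the bench at the start.
- mat_blue_top (a point): Point at the centre of the upper face of the blue mat (100 x 98 x 2 mm), which lies at the bottom of one of the three bays of the fixed grey kit tray; this face is 6 mm above the bench. Which bay is blue changes. Each bay is 108 mm (along y) by 106 mm (along x) inside; the tray's rim and dividers, 5 mm thick, stand 8 mm above the mats (14 mm above the bench). z up, y along the row of bays (the next bay's centre is 113 mm away), x across the tray.
- mat_red_top (a point): Point at the centre of the upper face of the red mat (100 x 98 x 2 mm), which lies at the bottom of one of the three bays of the fixed grey kit tray; this face is 6 mm above the bench. Which bay is red changes. Each bay is 108 mm (along y) by 106 mm (along x) inside; the tray's rim and dividers, 5 mm thick, stand 8 mm above the mats (14 mm above the bench). z up, y along the row of bays (the next bay's centre is 113 mm away), x across the tray.
- mat_yellow_top (a point): Point at the centre of the upper face of the yellow mat (100 x 98 x 2 mm), which lies at the bottom of one of the three bays of the fixed grey kit tray; this face is 6 mm above the bench. Which bay is yellow changes. Each bay is 108 mm (along y) by 106 mm (along x) inside; the tray's rim and dividers, 5 mm thick, stand 8 mm above the mats (14 mm above the bench). z up, y along the row of bays (the next bay's centre is 113 mm away), x across the tray.
- grey_tin: Taller open grey metal tin, 65 mm in diameter, 86 mm high; not part of the kit. Origin at the centre of its underside, on the bench.
- big_box: The larger pale-grey cardboard box, 72 mm (x) by 107 mm (y), 43 mm high; not part of the kit. Origin at the centre of its underside, on the bench.
- wood_ring: Light-brown wooden ring lying flat, 105 mm outside, about 50 mm inside, 18 mm high; not part of the kit. Origin at the centre of its underside, on the bench.

How it is judged (in metres and radians):
At the end, for the whole second after the job is handed in: Sheave flat on the blue mat, brass tin upright on the red, smaller box flat on the yellow, each within 15 mm of the mat's middle; wing nut standing on the sheave within 15 mm of its centre; all at rest; grey tin, larger box and wooden ring within 20 mm of where they stood (horizontal distance between sheave_mid and mat_blue_top below 0.015 m and z of sheave_mid in the frame of mat_blue_top below 0.016 m and angle between each of sheave_mid, brass_tin_mid, small_box_mid's own z axis and vertical below 0.12 rad and horizontal distance between brass_tin_mid and mat_red_top below 0.015 m and z of brass_tin_mid in the frame of mat_red_top below 0.0245 m and horizontal distance between small_box_mid and mat_yellow_top below 0.015 m and z of small_box_mid in the frame of mat_yellow_top below 0.0225 m and horizontal distance between wing_nut_mid and sheave_mid below 0.015 m and z of wing_nut_mid in the frame of sheave_mid between 0.012 and 0.021 m and angle between wing_nut_mid's own z axis and vertical below 0.15 rad and linear speed of each of sheave, brass_tin, small_box, wing_nut below 0.02 m/s and distance of each of grey_tin, big_box, wood_ring from where it was at the start of the episode below 0.02 m); the robot touches nothing.
It fails at once if the grey tin is moved more than 30 mm (distance of grey_tin from where it was at the start of the episode above 0.03 m).
It fails at once if the larger pale box is moved more than 30 mm (distance of big_box from where it was at the start of the episode above 0.03 m).
It fails at once if the wooden ring is moved more than 30 mm (distance of wood_ring from where it was at the start of the episode above 0.03 m).
It also fails if it takes over 96 s, if anything falls off the work surface, if the arm or the gripper's body presses on something with over 40 N, if the wrist force passes 120 N, or if a joint passes its speed limit or range.

## Working session

There is one attempt and no reset: what is moved stays moved. The work goes in short steps, Python scripts to look and compute and a tool call to move; the robot and the scene stay as the last step left them, time stands still between calls to the robot, and variables do not carry over. Pictures are saved under pics/ and viewed, at most 14 in all, crops included, and the job is handed in when it is done.

Besides the shell and the picture viewer there is one more tool, called in YAML: its name, and indented under it one key for each argument. play_rows: Moves the arm, as the interface text tells. Its arguments: {"type":"object","properties":{"deltas":{"type":"array","items":{"type":"array","items":{"type":"number","minimum":-1,"maximum":1}}},"gripper":{"type":"number"}},"required":["deltas"]}

```bash
mkdir -p pics
cat > h.py <<'E'
from plant import *
import numpy as np, cv2
def snap(name,fn=None):
    m=camera_model(name); p,d=snapshot(name)
    if fn: cv2.imwrite('pics/'+fn,p)
    return p,d,m
def ray(m,u,v):
    K=np.array([[m['fx'],0,m['cx']],[0,m['fy'],m['cy']],[0,0,1.]])
    q=cv2.undistortPoints(np.array([[[u,v]]],float),K,np.array([m['k1'],0,0,0.]))[0,0]
    T=np.linalg.inv(np.array(m['world_to_cam']))
    return T[:3,3],T[:3,:3]@np.array([q[0],q[1],1.])
def onplane(m,u,v,z):
    o,r=ray(m,u,v); return o+r*(z-o[2])/r[2]
def cloud(d,m):
    K=np.array([[m['fx'],0,m['cx']],[0,m['fy'],m['cy']],[0,0,1.]])
    v,u=np.mgrid[:480,:640]
    q=cv2.undistortPoints(np.stack([u,v],-1).reshape(-1,1,2).astype(float),K,np.array([m['k1'],0,0,0.])).reshape(480,640,2)
    T=np.linalg.inv(np.array(m['world_to_cam']))
    P=np.dstack([q,np.ones((480,640))])*d[...,None]
    return P@T[:3,:3].T+T[:3,3]
E
python3 - <<'E'
from h import *
o=get_obs();print(o)
for n in('scene','top'):
    p,d,m=snap(n,n+'0.png'); print(n,np.linalg.inv(m['world_to_cam']).round(3).tolist(),m['fx'],m['k1'],(d>0).mean())
E
```

```text
{'clock': 0.0, 'joint_pos': array([ 8.90437929e+01,  2.05910454e+01,  6.32876865e-01, -2.19039113e-02,
       -7.01348803e+01, -1.65072933e+01]), 'qvel': array([-0.07819273,  0.01556864,  0.00618859, -0.0111546 ,  0.01620864,
       -0.11194915]), 'tau': array([ 1.92509484e-03, -5.82718456e+01,  2.93036610e+01,  6.99671879e+00,
        6.81074336e-03, -1.57251966e-04]), 'tool_pos': array([0.20242716, 0.64339933, 0.21931467]), 'orientation': array([ 1.79904935e+02, -6.69920155e-03, -1.74709547e+01]), 'force': array([ 0.29824801,  0.27370739, -0.24336406]), 'moment': array([ 0.0162326 ,  0.03320901, -0.01184681]), 'gripper_force': 0.0, 'opening': 0.08750128423339111}
scene [[0.541, -0.618, 0.57, 0.111], [-0.841, -0.394, 0.371, -0.059], [-0.005, -0.68, -0.733, 0.686], [0.0, 0.0, 0.0, 1.0]] 523.3035212030773 0.020187160746663907 0.9961100260416667
top [[0.005, -0.996, 0.086, 0.509], [-1.0, -0.006, -0.011, 0.287], [0.012, -0.086, -0.996, 1.102], [0.0, 0.0, 0.0, 1.0]] 513.135043056845 -0.13822927832482793 0.9960416666666667
```

View pics/top0.png

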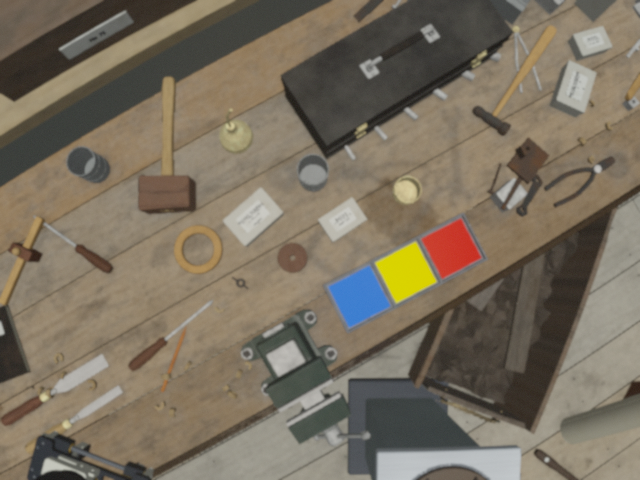

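View pics/scene0.png

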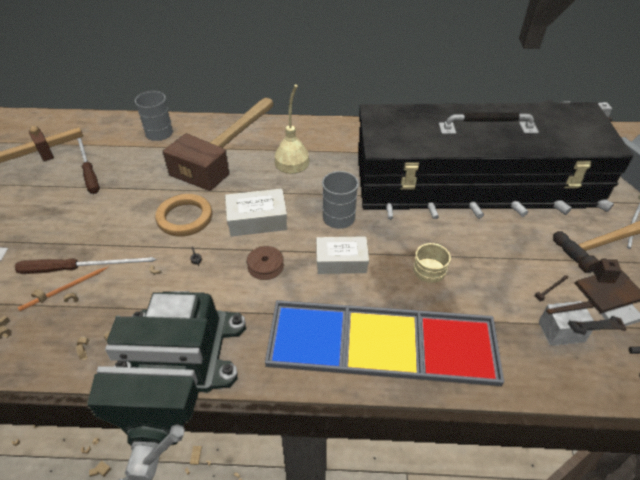

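The top view shows the blue, yellow and red mats at (358,296), (407,272) and (452,248). The brass tin is at (407,190), the small box at (343,219), the sheave at (292,258) and the nut at (240,283). The grey tin (312,172), big box (253,216) and ring (198,249) have to stay put, and the vise at (290,360) is an obstacle.

Run:
```python
from h import *
for n in('top','scene'):
    p,d,m=snap(n); C=cloud(d,m)
    hsv=cv2.cvtColor(p,cv2.COLOR_BGR2HSV); H,S,V=[hsv[...,i].astype(int) for i in range(3)]
    X,Y,Z=C[...,0],C[...,1],C[...,2]
    def best(mask,lo=30):
        mask=cv2.morphologyEx(mask.astype(np.uint8),cv2.MORPH_CLOSE,np.ones((3,3)))
        cs,_=cv2.findContours(mask,cv2.RETR_EXTERNAL,cv2.CHAIN_APPROX_NONE)
        return max(cs,key=cv2.contourArea)
    def rep(name,c,z):
        w=np.array([onplane(m,*q[0],z)[:2] for q in c]).astype(np.float32)*1000
        r=cv2.minAreaRect(w); cc,rr=cv2.minEnclosingCircle(w)
        print(n,name,'rect',np.round(r[0],1),np.round(r[1],1),round(r[2],1),'circ',np.round(cc,1),round(rr,1))
    near=(X>.3)&(X<.85)&(Y>.0)&(Y<.6)
    for nm,h in(('blue',(100,125)),('yellow',(24,34)),('red',None)):
        k=(S>170)&((H<8)|(H>172)) if h is None else (S>170)&(H>h[0])&(H<h[1])
        k=k&near&(V>120)
        c=best(k);rep(nm,c,.006)
        mm=np.zeros((480,640),np.uint8);cv2.drawContours(mm,[c],-1,1,-1);print('   z',np.median(Z[mm>0]).round(4))
    # heights by seeds
    seeds={'top':dict(tin=(407,190),sbox=(343,219),sheave=(292,258),nut=(240,283),gtin=(312,172),bbox=(253,216),ring=(198,249)),
     'scene':dict(tin=(432,261),sbox=(342,255),sheave=(265,262),nut=(196,257),gtin=(340,200),bbox=(256,212),ring=(184,215))}[n]
    ht=dict(tin=.039,sbox=.035,sheave=.022,nut=.019,gtin=.086,bbox=.043,ring=.018)
    for k,(u,v) in seeds.items():
        h=ht[k]
        w=onplane(m,u,v,h/2); reg=(np.hypot(X-w[0],Y-w[1])<.075)
        mk=(reg&(Z>h*.7)&(Z<h+.012)) if k!='nut' else (reg&(Z>.005)&(np.hypot(X-w[0],Y-w[1])<.035))
        if k in('sheave',): mk=mk&(np.hypot(X-w[0],Y-w[1])<.05)
        nl,lab,st,ce=cv2.connectedComponentsWithStats(mk.astype(np.uint8))
        if nl<2: print(n,k,'none');continue
        i=1+np.argmax(st[1:,4]); c=best(lab==i)
        print('  ',k,'px',ce[i].round(0),st[i,4],'zmax',np.percentile(Z[lab==i],[50,95]).round(4)); rep(k,c,h)
    # vise
    reg=(X>.15)&(X<.5)&(Y>.22)&(Y<.55)&(Z>.04)
    print('vise',[ (a[reg].min().round(3),a[reg].max().round(3)) for a in(X,Y,Z)])
```

```text
top blue rect [483.6 198.3] [91.3 92.6] 26.9 circ [483.3 198.2] 62.5
   z 0.0066
top yellow rect [536.2  97.8] [95.1 96.9] 27.6 circ [536.2  97.2] 65.9
   z 0.0067
top red rect [582.4  10.1] [92.7 68.5] 26.4 circ [582.9   9.2] 56.2
   z 0.0067
   tin px [409. 188.] 160 zmax [0.0385 0.0419]
top tin rect [709.3  98. ] [56.8 58.2] 44.9 circ [709.2  98. ] 29.9
   sbox px [342. 219.] 1126 zmax [0.0355 0.0387]
top sbox rect [646.5 236.4] [57.2 87.2] 34.1 circ [645.2 236.2] 50.4
   sheave px [292. 257.] 674 zmax [0.0225 0.0257]
top sheave rect [567.1 342. ] [61.2 61.2] 0.5 circ [566.2 341.5] 31.6
   nut px [240. 282.] 75 zmax [0.0122 0.0199]
top nut rect [511.8 449.9] [37.2 18.9] 30.8 circ [511.5 450.4] 20.6
   gtin px [312. 169.] 274 zmax [0.0838 0.0889]
top gtin rect [737.5 298.4] [67.9 62.6] 0.4 circ [738.  299.1] 34.5
   bbox px [253. 216.] 1717 zmax [0.0433 0.0466]
top bbox rect [649.2 423.2] [ 72.4 106.6] 42.1 circ [649.3 423.2] 62.5
   ring px [198. 250.] 1047 zmax [0.018  0.0214]
top ring rect [581.9 542.1] [101.1 102.6] 45.6 circ [582.1 542.1] 52.8
vise [(np.float64(0.18), np.float
[... 601 characters left out ...]
805 zmax [0.0236 0.0255]
scene sheave rect [565.7 340.7] [62.1 62.1] 32.5 circ [565.3 341.6] 32.3
   nut px [196. 257.] 118 zmax [0.012  0.0212]
scene nut rect [510.4 448.9] [46.6 18.7] 41.2 circ [510.9 448.3] 23.9
   gtin px [340. 187.] 843 zmax [0.0755 0.0879]
scene gtin rect [730.4 291.6] [92.1 64.3] 32.3 circ [730.6 291.9] 46.9
   bbox px [255. 207.] 1851 zmax [0.0442 0.0463]
scene bbox rect [646.2 419.5] [ 87.5 106.9] 41.9 circ [647.2 420.7] 66.4
   ring px [183. 213.] 1139 zmax [0.019  0.0216]
scene ring rect [580.6 542.4] [108.8 103.8] 40.5 circ [580.9 541.6] 55.4
vise [(np.float64(0.181), np.float64(0.43)), (np.float64(0.22), np.float64(0.409)), (np.float64(0.04), np.float64(0.128))]
```

play_rows:
  deltas:
    - [0.0455,-0.0377,0,0,0,0]
    - [0.0455,-0.0377,0,0,0,0]
    - [0.0455,-0.0377,0,0,0,0]
    - [0.0455,-0.0377,0,0,0,0]
    - [0.0455,-0.0377,0,0,0,0]
    - [0.0455,-0.0377,0,0,0,0]
    - [0.0455,-0.0377,0,0,0,0]
    - [0.0455,-0.0377,0,0,0,0]
    - [0.0455,-0.0377,0,0,0,0]
    - [0.0455,-0.0377,0,0,0,0]
  gripper: 0.85

```text
clock: 1.2
tool_pos: [0.5678, 0.3408, 0.2203]
orientation: [-180.0, 0.0, -17.5]
force: [0.8, 1.2, 0.5]
opening: 0.0809
gripper_force: 0.0
```

play_rows:
  deltas:
    - [0,0,-0.05,0,0,0]
    - [0,0,-0.05,0,0,0]
    - [0,0,-0.04,0,0,0]
    - [0,0,0,0,0,0]

```text
clock: 1.6
tool_pos: [0.564, 0.3397, 0.103]
orientation: [179.6, 0.3, -17.5]
force: [-1.2, 0.7, -1.0]
opening: 0.081
gripper_force: 0.0
```

Run:
```python
from h import *
o=get_obs();print(o['clock'],o['tool_pos'],o['orientation'],o['joint_pos'].round(1),o['opening'])
p,d,m=snap('wrist','w0.png')
T=np.linalg.inv(m['world_to_cam']);print(T.round(3).tolist())
```

```text
1.6 [0.564035   0.3397243  0.10301372] [179.5572473    0.28151653 -17.54036884] [ 48.   24.5  -9.5  -0.1 -56.6  24.6] 0.08101758280724805
[[-0.302, -0.922, -0.241, 0.628], [-0.953, 0.294, 0.069, 0.321], [0.007, 0.251, -0.968, 0.267], [0.0, 0.0, 0.0, 1.0]]
```

View pics/w0.png

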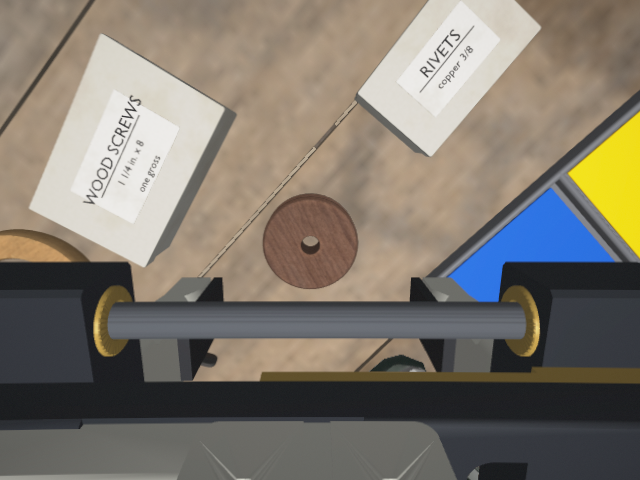

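The wrist view shows the sheave centred near (310,242), with both boxes clear of the fingers.

Run:
```python
from h import *
for i in range(2):
    p,d,m=snap('wrist'); o=get_obs(); C=cloud(d,m)
    hsv=cv2.cvtColor(p,cv2.COLOR_BGR2HSV)
    k=((abs(C[...,2]-.022)<.006)&(np.hypot(C[...,0]-.566,C[...,1]-.3415)<.05)).astype(np.uint8)
    c=max(cv2.findContours(k,cv2.RETR_EXTERNAL,cv2.CHAIN_APPROX_NONE)[0],key=cv2.contourArea)
    (u,v),r=cv2.minEnclosingCircle(c); print(u,v,r,onplane(m,u,v,.022),onplane(m,310,243,.022),o['tool_pos'],o['orientation'])
```

```text
313.43011474609375 243.0 46.95491027832031 [0.56746589 0.34222496 0.022     ] [0.56815219 0.34439373 0.022     ] [0.56686058 0.34227581 0.10864026] [ 1.79940555e+02 -1.04027860e-02 -1.74376788e+01]
316.086181640625 243.89019775390625 46.46113586425781 [0.56726016 0.34231898 0.022     ] [0.56907115 0.34602054 0.022     ] [0.56746676 0.3430127  0.10998429] [-1.79927283e+02 -8.32313365e-02 -1.74213132e+01]
```

play_rows:
  deltas:
    - [0,0,-0.04,0,0,0]
    - [0,0,-0.04,0,0,0]
    - [0,0,-0.0285,0,0,0]
    - [0,0,0,0,0,0]
    - [0,0,0,0,0,0]

```text
clock: 2.25
tool_pos: [0.5677, 0.3434, 0.0236]
orientation: [-179.9, -0.1, -17.4]
force: [0.4, -0.0, 0.4]
opening: 0.0812
gripper_force: 0.0
```

play_rows:
  deltas:
    - [0,0,0,0,0,0]
    - [0,0,0,0,0,0]
    - [0,0,0,0,0,0]
    - [0,0,0,0,0,0]
    - [0,0,0,0,0,0]
  gripper: -1

```text
clock: 2.75
tool_pos: [0.5667, 0.3423, 0.0218]
orientation: [-180.0, -0.0, -17.5]
force: [0.3, 0.4, 0.7]
opening: 0.0467
gripper_force: 0.0
```

play_rows:
  deltas:
    - [0,0,0,0,0,0]
    - [0,0,0,0,0,0]
    - [0,0,0,0,0,0]

```text
clock: 3.05
tool_pos: [0.5666, 0.3422, 0.0214]
orientation: [180.0, 0.0, -17.5]
force: [-0.2, -0.7, -0.6]
opening: 0.0228
gripper_force: 0.0
```

Run:
```python
from h import *
p,d,m=snap('wrist','w1.png');print(get_obs()['opening'])
```

```text
0.018442717269146675
```

View pics/w1.png

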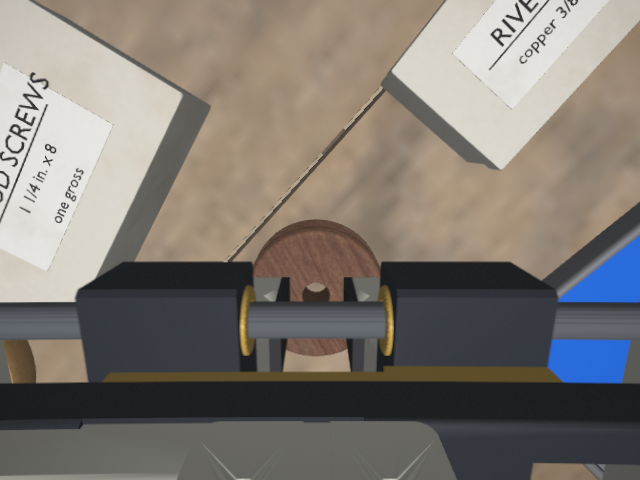

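Run:
```python
from h import *
p,d,m=snap('wrist');C=cloud(d,m);o=get_obs();print(o['tool_pos'],o['opening'])
W=np.array(m['world_to_cam'])
for dz in(0,-.019):
    q=W@np.r_[o['tool_pos']+[0,0,dz],1];print('tcp px',m['cx']+m['fx']*q[0]/q[2],m['cy']+m['fy']*q[1]/q[2],q[2])
for u,v in((316,240),(316,262),(275,290),(270,320),(360,290),(355,330),(318,340),(318,292),(318,364),(230,320)):print(u,v,d[v,u],C[v,u].round(3))
p,d,m=snap('scene','s1.png')
cv2.imwrite('pics/s1.png',cv2.resize(p[190:360,150:420],None,fx=2.9,fy=2.9))
```

```text
[0.56656102 0.34220846 0.02137559] 0.014847923472428673
tcp px 316.4934169706487 293.1748728792897 0.17535336743698968
tcp px 316.489815461912 278.85326266951483 0.19377038282660147
316 240 0.17006049 [0.59  0.335 0.021]
316 262 0.17076984 [0.581 0.338 0.022]
275 290 0.14801678 [0.582 0.354 0.047]
270 320 0.08038199 [0.599 0.342 0.112]
360 290 0.1476677 [0.573 0.323 0.047]
355 330 0.08124451 [0.591 0.326 0.111]
318 340 0.1814944 [0.544 0.349 0.021]
318 292 0.19500862 [0.56  0.344 0.003]
318 364 0.20899872 [ 0.519  0.356 -0.001]
230 320 0.07556658 [0.603 0.348 0.116]
```

View pics/s1.png

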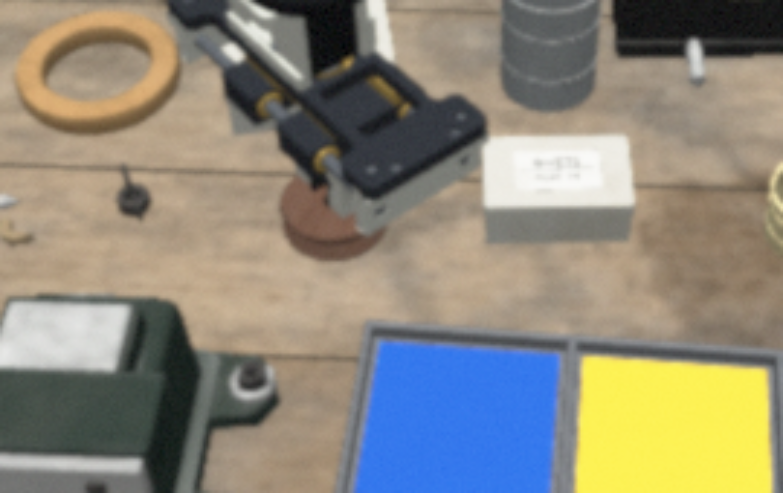

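Run:
```python
from h import *
p,d,m=snap('wrist');C=cloud(d,m);o=get_obs();print(o['tool_pos'],o['opening'],o['gripper_force'],o['force'])
np.set_printoptions(linewidth=200)
for v in range(266,380,6):print(v,[(round(C[v,u,2]*1000)) for u in range(270,362,6)])
```

```text
[0.5666008  0.34224658 0.02142659] 0.006857082274673679 0.0 [ 1.01654988 -0.55038876 -0.79357998]
266 [102, 102, 22, 22, 22, 21, 22, 21, 21, 22, 21, 22, 22, 22, 21, 102]
272 [106, 103, 21, 22, 21, 21, 21, 23, 22, 20, 22, 21, 21, 22, 22, 106]
278 [110, 103, 33, 33, 33, 29, 21, 22, 23, 22, 30, 31, 34, 33, 34, 110]
284 [114, 103, 41, 41, 38, 36, 21, -1, -1, 21, 36, 36, 41, 40, 97, 110]
290 [115, 109, 46, 46, 42, 43, 6, -1, -1, 4, 40, 43, 46, 47, 107, 109]
296 [116, 110, 52, 48, 50, 49, 12, 9, 8, 10, 41, 50, 46, 50, 107, 110]
302 [114, 111, 106, 107, 107, 107, 107, 106, 106, 106, 106, 108, 106, 107, 107, 112]
308 [116, 112, 109, 109, 108, 109, 108, 108, 109, 110, 109, 109, 109, 110, 109, 112]
314 [117, 113, 109, 111, 111, 110, 109, 110, 110, 110, 109, 111, 111, 111, 111, 113]
320 [115, 114, 110, 111, 110, 111, 111, 111, 110, 110, 111, 111, 110, 111, 111, 114]
326 [116, 115, 111, 111, 110, 111, 111, 112, 109, 111, 111, 111, 111, 110, 111, 115]
332 [117, 115, 111, 110, 110, 112, 111, 111, 111, 111, 112, 111, 111, 111, 110, 115]
338 [117, 114, 84, 73, 73, 71, 21, 22, 22, 21, 22, 74, 74, 85, 107, 114]
344 [116, 114, 91, 74, 73, 73, 22, 21, 22, 21, 22, 73, 73, 84, 109, 115]
350 [117, 113, 94, 73, 74, 73, 22, 23, 22, 21, 21, 73, 74, 84, 110, 114]
356 [117, 107, 95, 75, 74, 74, -1, 0, -1, -1, 0, 74, 73, 86, 102, 114]
362 [117, 109, 95, 76, 73, 73, -2, 0, 0, -1, -1, 74, 74, 85, 101, 114]
368 [117, 108, 95, 75, 74, 74, 0, -1, -1, 0, -1, 73, 74, 85, 119, 118]
374 [119, 119, 120, 119, 120, 120, 120, 120, 119, 120, 119, 119, 120, 119, 119, 120]
```

play_rows:
  deltas:
    - [0,0,0.04,0,0,0]
    - [0,0,0.04,0,0,0]
    - [0,0,0,0,0,0]
    - [0,0,0,0,0,0]
    - [0,0,0,0,0,0]
  gripper: 0.85

```text
clock: 3.75
tool_pos: [0.566, 0.3418, 0.0847]
orientation: [179.9, 0.0, -17.5]
force: [-0.9, -0.6, 0.1]
opening: 0.0413
gripper_force: 0.0
```

Run:
```python
from h import *
np.set_printoptions(linewidth=200)
p,d,m=snap('wrist','w2.png');C=cloud(d,m);o=get_obs();print(o['tool_pos'],o['opening'])
c,s=np.cos(np.radians(72.5)),np.sin(np.radians(72.5))
R=C-o['tool_pos']; a=R[...,0]*c+R[...,1]*s; b=-R[...,0]*s+R[...,1]*c
k=(C[...,2]>.04)&(d>0)&(abs(a)<.075)&(abs(b)<.03)&(R[...,2]<.06)
print(k.sum(), 'z-rel pct',np.percentile(R[...,2][k]*1000,[0,1,5,25,50,75]).round(1))
v,u=np.where(k&(R[...,2]<np.percentile(R[...,2][k],5)))
for i in range(0,len(u),max(1,len(u)//12)):print(u[i],v[i],(1000*np.array([a[v[i],u[i]],b[v[i],u[i]],R[v[i],u[i],2]])).round(1))
p,d,m=snap('top');C=cloud(d,m)
k=((abs(C[...,2]-.022)<.006)&(np.hypot(C[...,0]-.566,C[...,1]-.3415)<.05)).astype(np.uint8);print('sheave seen',k.sum())
```

```text
[0.56600306 0.34179894 0.08441447] 0.04538118782032389
3909 z-rel pct [ 5.4  7.5 11.6 21.5 31.1 52.1]
231 277 [ 36.  -11.4  10.3]
248 277 [ 28.7 -11.7  11.1]
365 277 [-20.9  -9.9   6.3]
384 277 [-28.1 -11.7  11.2]
236 278 [ 33.9 -11.1  10.6]
371 278 [-23.2 -10.1   8. ]
367 279 [-21.3 -10.1   9.4]
365 280 [-20.7  -9.1   7.7]
370 281 [-22.3 -10.   11.3]
365 287 [-20.5  -6.8  10.1]
268 292 [20.7 -4.7 10.4]
268 296 [20.7 -3.  10.8]
268 300 [20.7 -1.1 10.6]
sheave seen 0
```

View pics/w2.png

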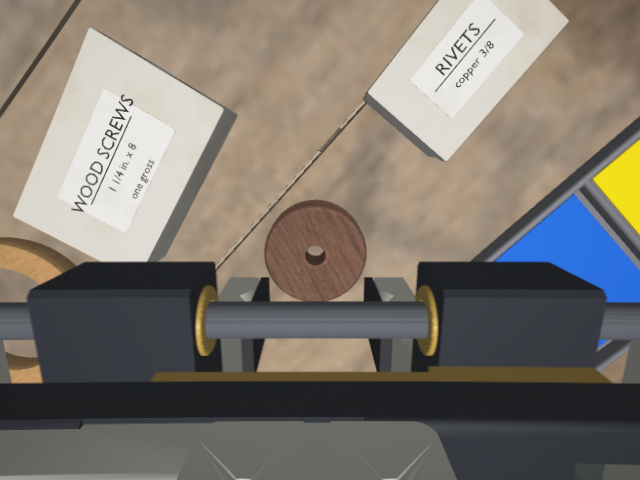

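The visible fingertips end about 7 mm above the reported TCP, not 19 mm below it, so they closed above the sheave. I'll check where the gripper body starts from the scene camera.

Run:
```python
from h import *
np.set_printoptions(linewidth=200)
for n in('scene','top'):
    p,d,m=snap(n,n+'3.png' );C=cloud(d,m);o=get_obs();t=o['tool_pos']
    c,s=np.cos(np.radians(72.5)),np.sin(np.radians(72.5))
    R=C-t; a=R[...,0]*c+R[...,1]*s; b=-R[...,0]*s+R[...,1]*c
    k=(C[...,2]>.055)&(abs(a)<.14)&(abs(b)<.06)&(R[...,2]<.3)
    print(n,t,o['opening'])
    for lo in range(-120,120,12):
        q=k&(a*1000>=lo)&(a*1000<lo+12)
        if q.sum()>5: z=R[...,2][q]*1000; print(lo,q.sum(),np.percentile(z,[2,10,50,90]).round(0),'b',np.percentile(b[q]*1000,[2,98]).round(0))
```

```text
scene [0.56610813 0.34179286 0.08437721] 0.05321253113044873
-108 269 [101. 106. 112. 117.] b [-34.  35.]
-96 923 [ 75.  78. 101. 117.] b [-39.  38.]
-84 356 [ 93. 115. 117. 118.] b [-38.  38.]
-72 185 [ 84.  90. 116. 117.] b [-32.  35.]
-60 302 [ 80.  85. 109. 249.] b [-24.  37.]
-48 3291 [ 90. 116. 246. 290.] b [-28.  32.]
-36 1605 [ 34.  99. 220. 285.] b [-34.  38.]
-24 1772 [101. 116. 154. 275.] b [-26.  43.]
-12 686 [ 90. 115. 220. 286.] b [19. 45.]
0 425 [ 90. 109. 210. 282.] b [20. 45.]
12 238 [ 15.  49. 124. 264.] b [-5. 43.]
24 497 [ 13.  30.  93. 172.] b [-2. 38.]
36 259 [ 24.  82. 112. 174.] b [ 9. 38.]
48 117 [ 79.  87.  98. 117.] b [20. 38.]
60 130 [ 90.  92. 115. 117.] b [12. 37.]
72 277 [ 76.  81.  96. 117.] b [ 8. 38.]
84 112 [ 82. 101. 116. 117.] b [ 8. 38.]
top [0.56621178 0.34190284 0.08448283] 0.0568856697940654
-108 35 [113. 114. 115. 117.] b [-36.  33.]
-96 298 [112. 113. 116. 118.] b [-38.  36.]
-84 305 [113. 114. 116. 118.] b [-38.  37.]
-72 191 [ 85.  91. 114. 117.] b [-36.  34.]
-60 287 [ 93.  95.  97. 115.] b [-38.  35.]
-48 146 [ 94.  95.  97. 116.] b [-38.  36.]
-36 21 [89. 93. 97. 98.] b [25. 37.]
```

```bash
python3 -c "
import cv2;p=cv2.imread('pics/scene3.png');cv2.imwrite('pics/scene3c.png',cv2.resize(p[60:330,150:450],None,fx=2.2,fy=2.2))"
```

```text
(no output)
```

View pics/scene3c.png

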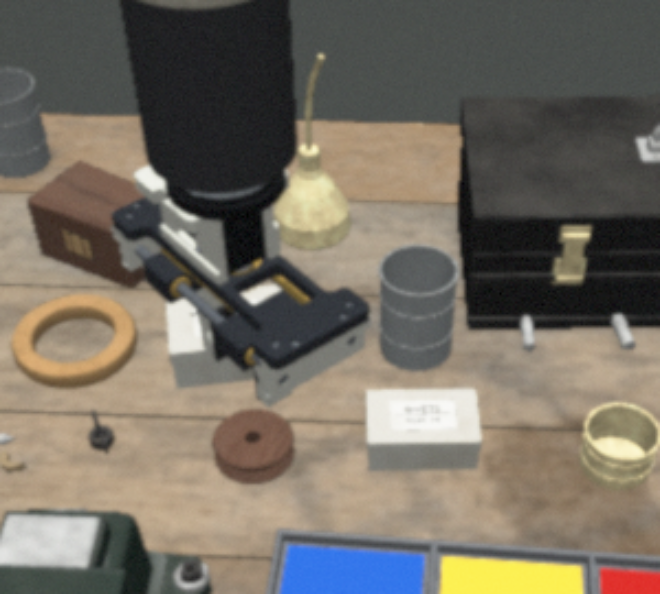

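The body also starts about 75 mm above the reported TCP instead of 47, so the whole hand is about 26–27 mm higher than reported. I'll correct z by 26 mm from here on.

play_rows:
  deltas:
    - [0,0,0,0,0,0]
    - [0,0,0,0,0,0]
    - [0,0,-0.03,0,0,0]
    - [0,0,-0.03,0,0,0]
    - [0,0,-0.03,0,0,0]
    - [0,0,-0.0125,0,0,0]
    - [0,0,-0.005,0,0,0]
    - [0,0,0,0,0,0]
    - [0,0,0,0,0,0]

```text
clock: 4.85
tool_pos: [0.5672, 0.3428, 0.0006]
orientation: [-179.9, -0.1, -17.4]
force: [0.9, 0.1, -0.4]
opening: 0.0812
gripper_force: 0.0
```

play_rows:
  deltas:
    - [0,0,0,0,0,0]
    - [0,0,0,0,0,0]
    - [0,0,0,0,0,0]
    - [0,0,0,0,0,0]
    - [0,0,0,0,0,0]
    - [0,0,0,0,0,0]
  gripper: -1

```text
clock: 5.45
tool_pos: [0.5668, 0.3424, -0.0]
orientation: [-180.0, -0.0, -17.5]
force: [-0.9, -0.9, 5.5]
opening: 0.0608
gripper_force: 30.1
```

play_rows:
  deltas:
    - [0,0,0.0375,0,0,0]
    - [0,0,0.0375,0,0,0]
    - [-0.0206,-0.0359,0,0,0,0]
    - [-0.0206,-0.0359,0,0,0,0]
    - [-0.0206,-0.0359,0,0,0,0]
    - [-0.0206,-0.0359,0,0,0,0]
    - [-0.0206,-0.0359,0,0,0,0]
    - [0,0,0,0,0,0]
    - [0,0,0,0,0,0]

```text
clock: 6.35
tool_pos: [0.4842, 0.1983, 0.0598]
orientation: [-180.0, -0.0, -17.5]
force: [-0.3, 0.9, -0.2]
opening: 0.0608
gripper_force: 29.8
```

Run:
```python
from h import *
p,d,m=snap('wrist','w4.png');o=get_obs();print(o['clock'],o['tool_pos'],o['opening'],o['gripper_force'],o['force'])
```

```text
6.4 [0.48472464 0.19905129 0.05974561] 0.06052989929908672 29.844676295997488 [-0.04152397  0.07322276 -0.99756525]
```

View pics/w4.png

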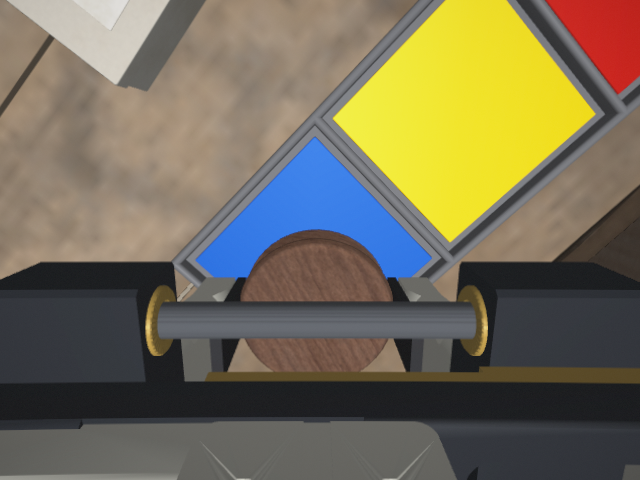

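The sheave is held level over the blue mat, with the fingers on the bay's diagonal.

play_rows:
  deltas:
    - [0,0,-0.03,0,0,0]
    - [0,0,-0.02,0,0,0]
    - [0,0,-0.01,0,0,0]
    - [0,0,-0.0065,0,0,0]
    - [0,0,0,0,0,0]
    - [0,0,0,0,0,0]

```text
clock: 7.0
tool_pos: [0.4847, 0.1993, 0.0065]
orientation: [-180.0, -0.0, -17.4]
force: [0.2, 0.3, -0.0]
opening: 0.0602
gripper_force: 29.8
```

play_rows:
  deltas:
    - [0,0,0,0,0,0]
    - [0,0,0,0,0,0]
    - [0,0,0,0,0,0]
    - [0,0,0.0375,0,0,0]
    - [0,0,0.05,0,0,0]
    - [0,0,0.05,0,0,0]
    - [0,0,0.02,0,0,0]
  gripper: 0.62

```text
clock: 7.7
tool_pos: [0.4858, 0.1997, 0.1364]
orientation: [-179.7, -0.2, -17.4]
force: [0.5, 0.3, 0.6]
opening: 0.0711
gripper_force: 0.0
```

play_rows:
  deltas:
    - [0.0052,0.052,0,0,0,0.0465]
    - [0.0052,0.052,0,0,0,0.0465]
    - [0.0052,0.052,0,0,0,0.0465]
    - [0.0052,0.052,0,0,0,0.0465]
    - [0.0052,0.052,0,0,0,0.0465]
    - [0.0052,0.052,0,0,0,0.0465]
    - [0,0,0,0,0,0]
    - [0,0,0,0,0,0]
  gripper: 0.1

```text
clock: 8.5
tool_pos: [0.5086, 0.4488, 0.1313]
orientation: [180.0, 0.1, 32.8]
force: [0.5, -0.1, -1.6]
opening: 0.048
gripper_force: 0.0
```

```bash
cat > nut.py <<'E'
from h import *
p,d,m=snap('wrist','w5.png'); o=get_obs(); C=cloud(d,m)
X,Y,Z=C[...,0],C[...,1],C[...,2]
g=p.max(2).astype(int)
k=((Z<.03)&(np.hypot(X-.511,Y-.45)<.04)&(g<75)).astype(np.uint8)
n,l,s,c=cv2.connectedComponentsWithStats(k); i=1+np.argmax(s[1:,4]); v,u=np.where(l==i)
print('px',c[i],s[i])
w=np.array([onplane(m,a,b,.010)[:2] for a,b in zip(u,v)]).astype(np.float32)*1000
print('mean',w.mean(0),'rect',cv2.minAreaRect(w)); e,V=np.linalg.eigh(np.cov(w.T)); print(e,np.degrees(np.arctan2(V[1,1],V[0,1]))%180)
hi=(l==i)&(Z>.013)
print('wings',hi.sum(),np.c_[X[hi],Y[hi]].mean(0), o['clock'],o['tool_pos'],o['orientation'],o['joint_pos'].round(1))
cv2.imwrite('pics/w5c.png',cv2.resize(p[max(0,int(c[i][1])-90):int(c[i][1])+90,max(0,int(c[i][0])-120):int(c[i][0])+120],None,fx=3,fy=3))
E
python3 nut.py
```

```text
px [315.41935484 234.06451613] [306 226  18  23  62]
mean [507.3596  448.43878] rect ((508.1366882324219, 446.724853515625), (21.467771530151367, 7.410152435302734), 71.97586822509766)
[ 2.76712541 29.61004193] 68.36946688212556
wings 26 [0.50714387 0.44571497] 8.55 [0.50872163 0.44791913 0.13170522] [1.79979988e+02 6.53174940e-02 3.27108296e+01] [ 57.8  24.4  -5.4  -0.  -60.2  64.9]
```

View pics/w5c.png

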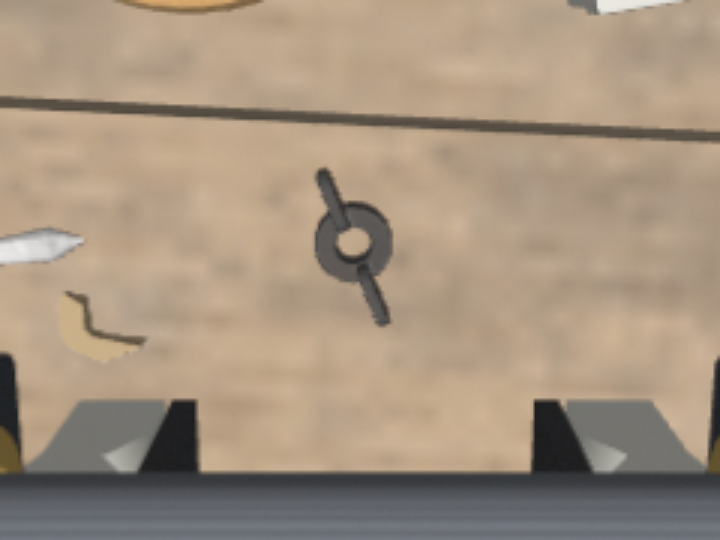

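The nut's hub is at about px (312.7,224.7), with wing ends at (302.7,201.3) and (323,251.3). The wings are about 20° off the jaws' normal, so I need to turn the hand.

Run:
```python
from h import *
m=camera_model('wrist');o=get_obs()
a=onplane(m,302.7,201.3,.018);b=onplane(m,323,251.3,.018);h=onplane(m,312.7,224.7,.010)
w=(b-a)[:2];print(a,b,h,(a+b)/2,np.linalg.norm(w),np.degrees(np.arctan2(w[1],w[0]))%180,o['tool_pos'],o['orientation'])
```

```text
[0.52448236 0.46936185 0.018     ] [0.50092287 0.43664755 0.018     ] [0.51238717 0.45316358 0.01      ] [0.51270261 0.4530047  0.018     ] 0.040314693998493564 54.24013025899414 [0.50872163 0.44791913 0.13170522] [1.79979988e+02 6.53174940e-02 3.27108296e+01]
```

play_rows:
  deltas:
    - [0.0023,0.0032,-0.02,0,0,0.0398]
    - [0.0023,0.0032,-0.02,0,0,0.0398]
    - [0,0,-0.02,0,0,0.0398]
    - [0,0,0,0,0,0]
    - [0,0,0,0,0,0]

```text
clock: 9.05
tool_pos: [0.5131, 0.4524, 0.0848]
orientation: [180.0, 0.0, 54.0]
force: [-0.3, -1.2, 0.0]
opening: 0.0481
gripper_force: 0.0
```

Run:
```python
from h import *
p,d,m=snap('wrist','w6.png');o=get_obs();print(o['tool_pos'],o['orientation'])
g=p.max(2); k=(g<85).astype(np.uint8); k[:150]=0;k[275:]=0;k[:,:240]=0;k[:,400:]=0
n,l,s,c=cv2.connectedComponentsWithStats(k)
for i in range(1,n):
    if s[i,4]>30:
        print(c[i],s[i],onplane(m,*c[i],.012))
```

```text
[0.51331203 0.45302126 0.08541893] [ 1.79984615e+02 -5.97559084e-02  5.40069515e+01]
[286.4040404 182.7979798] [268 174  38  19  99] [0.52348536 0.49703682 0.012     ]
[304.42857143 235.71428571] [298 229  13  17  42] [0.51266833 0.46398534 0.012     ]
[319.90697674 235.11627907] [314 231  13  12  43] [0.52077333 0.45856318 0.012     ]
[312.58 254.63] [305 246  16  19 100] [0.50949682 0.45095881 0.012     ]
```

View pics/w6.png

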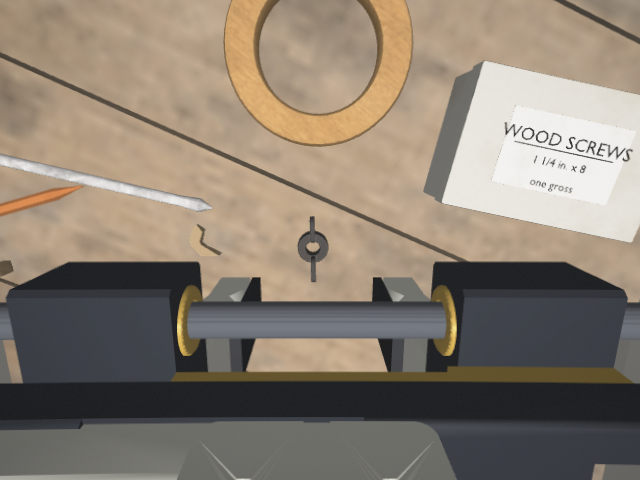

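The wings now stand across the jaws and the hub is centred at (313,246). Descending.

play_rows:
  deltas:
    - [0,0,-0.035,0,0,0]
    - [0,0,-0.035,0,0,0]
    - [0,0,-0.025,0,0,0]
    - [0,0,-0.01,0,0,0]
    - [0,0,-0.004,0,0,0]
    - [0,0,-0.004,0,0,0]
    - [0,0,0,0,0,0]
    - [0,0,0,0,0,0]

```text
clock: 9.9
tool_pos: [0.5132, 0.4539, -0.0051]
orientation: [180.0, -0.1, 54.2]
force: [1.3, 0.2, 0.2]
opening: 0.0487
gripper_force: 0.0
```

play_rows:
  deltas:
    - [0,0,0,0,0,0]
    - [0,0,0,0,0,0]
    - [0,0,0,0,0,0]
    - [0,0,0,0,0,0]
    - [0,0,0,0,0,0]
    - [0,0,0,0,0,0]
  gripper: -1

```text
clock: 10.5
tool_pos: [0.513, 0.4535, -0.0059]
orientation: [180.0, -0.0, 54.3]
force: [0.2, 0.2, 2.2]
opening: 0.0179
gripper_force: 30.3
```

play_rows:
  deltas:
    - [0,0,0.03,0,0,0]
    - [0,0,0.05,0,0,0]
    - [0,0,0.04,0,0,0]
    - [0,0,0,0,0,0]

```text
clock: 10.9
tool_pos: [0.5149, 0.4558, 0.0954]
orientation: [180.0, -0.5, 54.3]
force: [0.1, 1.1, 0.5]
opening: 0.0179
gripper_force: 30.0
```

```bash
cat > sh.py <<'E'
from h import *
for n in('top','scene'):
    p,d,m=snap(n);C=cloud(d,m);X,Y,Z=C[...,0],C[...,1],C[...,2]
    k=((Z>.022)&(Z<.034)&(np.hypot(X-.4845,Y-.199)<.05)).astype(np.uint8)
    cs=cv2.findContours(k,cv2.RETR_EXTERNAL,cv2.CHAIN_APPROX_NONE)[0]
    if not cs: print(n,'none');continue
    c=max(cs,key=cv2.contourArea)
    w=np.array([onplane(m,*q[0],.028)[:2] for q in c]).astype(np.float32)*1000
    print(n,cv2.minEnclosingCircle(w),np.median(Z[k>0]))
o=get_obs();print(o['clock'],o['tool_pos'],o['orientation'],o['opening'],o['gripper_force'])
E
python3 sh.py
```

```text
top ((483.79864501953125, 198.24496459960938), 31.704980850219727) 0.02847721800659697
scene ((483.4012451171875, 198.09210205078125), 31.642948150634766) 0.029446448671731518
11.0 [0.51285496 0.45370975 0.09067942] [-1.79975429e+02 -9.75517943e-02  5.42360035e+01] 0.018039269141647964 29.999870090882723
```

play_rows:
  deltas:
    - [0,0,0.05,0,0,0]
    - [-0.0061,-0.0532,0,0,0,0]
    - [-0.0061,-0.0532,0,0,0,0]
    - [-0.0061,-0.0532,0,0,0,0]
    - [-0.0061,-0.0532,0,0,0,0]
    - [-0.0061,-0.0532,0,0,0,0]
    - [-0.0061,-0.0532,0,0,0,0]
    - [0,0,0,0,0,0]
    - [0,0,-0.05,0,0,0]
    - [0,0,-0.05,0,0,0]

```text
clock: 12.0
tool_pos: [0.484, 0.1982, 0.0493]
orientation: [180.0, -0.1, 54.2]
force: [0.8, -0.0, -1.7]
opening: 0.0178
gripper_force: 30.0
```

play_rows:
  deltas:
    - [0,0,-0.015,0,0,0]
    - [0,0,0,0,0,0]
    - [0,0,0,0,0,0]

```text
clock: 12.3
tool_pos: [0.4841, 0.1985, 0.0385]
orientation: [180.0, 0.0, 54.3]
force: [0.3, 1.1, 1.2]
opening: 0.0178
gripper_force: 30.0
```

From 38.5 to about 22.5 mm, in small steps.

play_rows:
  deltas:
    - [0,0,-0.01,0,0,0]
    - [0,0,-0.005,0,0,0]
    - [0,0,-0.004,0,0,0]
    - [0,0,0,0,0,0]
    - [0,0,0,0,0,0]
    - [0,0,0,0,0,0]

```text
clock: 12.9
tool_pos: [0.4837, 0.1981, 0.0229]
orientation: [180.0, -0.0, 54.3]
force: [-1.1, 0.3, -0.6]
opening: 0.0177
gripper_force: 30.0
```

play_rows:
  deltas:
    - [0,0,-0.001,0,0,0]
    - [0,0,0,0,0,0]
    - [0,0,0,0,0,0]
    - [0,0,0,0,0,0]
    - [0,0,0.02,0,0,0]
    - [0,0,0.04,0,0,0]
    - [0,0,0.05,0,0,0]
    - [0,0,0.05,0,0,0]
  gripper: -0.1

```text
clock: 13.7
tool_pos: [0.483, 0.1976, 0.1509]
orientation: [-180.0, 0.1, 54.2]
force: [1.4, 0.8, -1.1]
opening: 0.0394
gripper_force: 0.0
```

Run:
```python
from h import *
p,d,m=snap('wrist','w7.png');o=get_obs();C=cloud(d,m);print(o['tool_pos'],o['opening'],o['orientation'],o['joint_pos'].round(1))
k=(C[...,2]>.031)&(C[...,2]<.06)&(np.hypot(C[...,0]-.4837,C[...,1]-.198)<.035)
print(k.sum(),C[k].mean(0) if k.any() else 0,np.percentile(C[...,2][k],[50,98]))
```

```text
[0.48646094 0.19959716 0.15813425] 0.039438210773252005 [179.78115205  -0.46295357  54.33287614] [ 43.8   9.2 -23.6   0.2 -56.8 100.4]
632 [0.4842258  0.197973   0.03969327] [0.03782083 0.04751141]
```

View pics/w7.png

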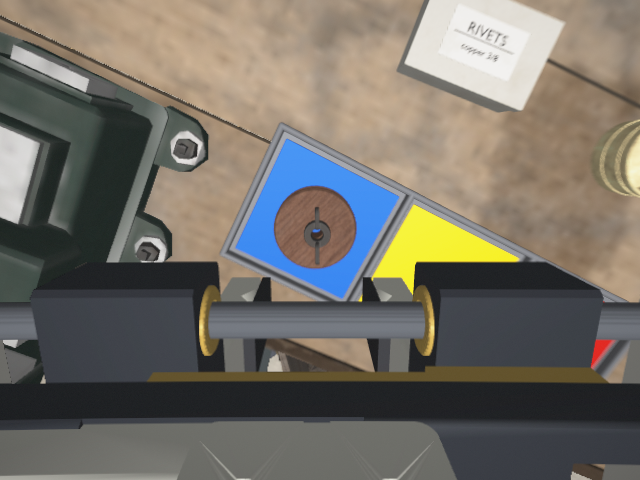

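The wing nut stands upright at the sheave's centre; its hub is at px (317,234). The brass tin is next.

play_rows:
  deltas:
    - [0.047,-0.021,0,0,0,0]
    - [0.047,-0.021,0,0,0,0]
    - [0.047,-0.021,0,0,0,0]
    - [0.047,-0.021,0,0,0,0]
    - [0.047,-0.021,0,0,0,0]
    - [0.047,-0.021,0,0,0,0]
    - [0,0,0,0,0,0]
    - [0,0,0,0,0,0]
  gripper: 0.85

```text
clock: 14.55
tool_pos: [0.7091, 0.0963, 0.1481]
orientation: [-179.9, 0.1, 54.1]
force: [-1.0, 0.5, 0.0]
opening: 0.0809
gripper_force: 0.0
```

```bash
cat > tin.py <<'E'
from h import *
p,d,m=snap('wrist','w8.png');o=get_obs();C=cloud(d,m);print(o['tool_pos'],o['opening'],o['orientation'],o['joint_pos'].round(1))
k=((C[...,2]>.03)&(C[...,2]<.045)&(np.hypot(C[...,0]-.709,C[...,1]-.098)<.05)).astype(np.uint8)
c=max(cv2.findContours(k,cv2.RETR_EXTERNAL,cv2.CHAIN_APPROX_NONE)[0],key=cv2.contourArea)
w=np.array([onplane(m,*q[0],.039)[:2] for q in c]).astype(np.float32)*1000
print(cv2.minEnclosingCircle(w),c.reshape(-1,2).min(0),c.reshape(-1,2).max(0))
E
python3 tin.py
```

```text
[0.70858578 0.09690027 0.14873388] 0.08096928280364891 [-1.79933498e+02  6.84959962e-02  5.41999288e+01] [ 23.3  26.9   1.1  -0.  -64.3 120.9]
((710.9412231445312, 100.00794219970703), 28.83959197998047) [276 191] [354 268]
```

play_rows:
  deltas:
    - [0.0025,0.0035,-0.04,0,0,0]
    - [0,0,-0.05,0,0,0]
    - [0,0,-0.05,0,0,0]
    - [0,0,-0.025,0,0,0]
    - [0,0,-0.0128,0,0,0]
    - [0,0,0,0,0,0]
    - [0,0,0,0,0,0]

```text
clock: 15.3
tool_pos: [0.7118, 0.1007, 0.0092]
orientation: [179.9, -0.1, 54.3]
force: [-0.4, 0.7, 0.1]
opening: 0.0813
gripper_force: 0.0
```

play_rows:
  deltas:
    - [0,0,0,0,0,0]
    - [0,0,0,0,0,0]
    - [0,0,0,0,0,0]
    - [0,0,0,0,0,0]
    - [0,0,0,0,0,0]
    - [0,0,0,0,0,0]
  gripper: -1

```text
clock: 15.9
tool_pos: [0.7113, 0.1001, 0.0082]
orientation: [180.0, -0.0, 54.3]
force: [-2.2, 0.8, 5.8]
opening: 0.054
gripper_force: 30.0
```

play_rows:
  deltas:
    - [0,0,0.04,0,0,0]
    - [0,0,0.05,0,0,0]
    - [0,0,0,0,0,0]

```text
clock: 16.2
tool_pos: [0.7147, 0.1008, 0.0856]
orientation: [179.7, -0.4, 54.3]
force: [0.8, 0.3, -0.7]
opening: 0.054
gripper_force: 30.0
```

```bash
cat > red.py <<'E'
from h import *
for n in('top','scene'):
    p,d,m=snap(n);hsv=cv2.cvtColor(p,cv2.COLOR_BGR2HSV);H,S,V=cv2.split(hsv)
    C=cloud(d,m)
    k=((S>170)&((H<8)|(H>172))&(V>100)&(C[...,2]<.02)&(np.hypot(C[...,0]-.588,C[...,1]+.003)<.09)).astype(np.uint8)
    c=max(cv2.findContours(k,cv2.RETR_EXTERNAL,cv2.CHAIN_APPROX_NONE)[0],key=cv2.contourArea)
    w=np.array([onplane(m,*q[0],.006)[:2] for q in c]).astype(np.float32)*1000
    print(n,cv2.minAreaRect(w))
o=get_obs();print(o['clock'],o['tool_pos'],o['orientation'],o['opening'],o['gripper_force'])
E
python3 red.py
```

```text
top ((588.1835327148438, -2.2155609130859375), (92.50948333740234, 94.68744659423828), 27.196271896362305)
scene ((589.3172607421875, -1.1260986328125), (95.36893463134766, 97.95991516113281), 27.34202003479004)
16.3 [0.71150254 0.10026094 0.0804531 ] [ 1.79959416e+02 -1.04005346e-01  5.42324455e+01] 0.054114961880871004 29.997547843995562
```

play_rows:
  deltas:
    - [-0.0385,-0.0319,0,0,0,0]
    - [-0.0385,-0.0319,0,0,0,0]
    - [-0.0385,-0.0319,0,0,0,0]
    - [-0.0385,-0.0319,0,0,0,0]
    - [0,0,0,0,0,0]
    - [0,0,-0.035,0,0,0]
    - [0,0,-0.025,0,0,0]
    - [0,0,-0.013,0,0,0]
    - [0,0,0,0,0,0]
    - [0,0,0,0,0,0]

```text
clock: 17.3
tool_pos: [0.5881, -0.002, 0.021]
orientation: [-180.0, 0.0, 54.3]
force: [0.9, -0.5, -0.3]
opening: 0.054
gripper_force: 30.0
```

play_rows:
  deltas:
    - [0,0,-0.005,0,0,0]
    - [0,0,-0.003,0,0,0]
    - [0,0,0,0,0,0]
    - [0,0,0,0,0,0]

```text
clock: 17.7
tool_pos: [0.5881, -0.002, 0.0151]
orientation: [180.0, -0.0, 54.3]
force: [0.6, -0.3, -1.8]
opening: 0.0541
gripper_force: 30.0
```

play_rows:
  deltas:
    - [0,0,0,0,0,0]
    - [0,0,0,0,0,0]
    - [0,0,0,0,0,0]
    - [0,0,0.03,0,0,0]
    - [0,0,0.05,0,0,0]
    - [0,0,0.05,0,0,0]
    - [0,0,0,0,0,0]
  gripper: 0.75

```text
clock: 18.4
tool_pos: [0.5916, -0.0015, 0.125]
orientation: [179.6, -0.4, 54.3]
force: [1.1, -0.8, -0.0]
opening: 0.0769
gripper_force: 0.0
```

play_rows:
  deltas:
    - [0.0055,0.0229,0,0,0,-0.0471]
    - [0.0055,0.0229,0,0,0,-0.0471]
    - [0.0055,0.0229,0,0,0,-0.0471]
    - [0.0055,0.0229,0,0,0,-0.0471]
    - [0.0055,0.0229,0,0,0,-0.0471]
    - [0.0055,0.0229,0,0,0,-0.0471]
    - [0.0055,0.0229,0,0,0,-0.0471]
    - [0.0055,0.0229,0,0,0,-0.0471]
    - [0.0055,0.0229,0,0,0,-0.0471]
    - [0.0055,0.0229,0,0,0,-0.0471]
  gripper: 0.75

```text
clock: 19.4
tool_pos: [0.6321, 0.1819, 0.1188]
orientation: [-180.0, -0.0, -30.9]
force: [0.1, 0.2, 0.2]
opening: 0.0769
gripper_force: 0.0
```

play_rows:
  deltas:
    - [0.0055,0.0229,0,0,0,-0.0471]
    - [0.0055,0.0229,0,0,0,-0.0471]
    - [0.0055,0.0229,0,0,0,-0.0471]
    - [0,0,0,0,0,0]
    - [0,0,0,0,0,0]

```text
clock: 19.9
tool_pos: [0.6449, 0.2362, 0.1184]
orientation: [180.0, 0.0, -55.8]
force: [0.7, -0.4, 1.0]
opening: 0.0768
gripper_force: 0.0
```

```bash
cat > box.py <<'E'
from h import *
p,d,m=snap('wrist','w9.png');o=get_obs();C=cloud(d,m);print(o['tool_pos'],o['opening'],o['orientation'],o['joint_pos'].round(1))
k=((C[...,2]>.028)&(C[...,2]<.042)&(np.hypot(C[...,0]-.6465,C[...,1]-.2365)<.07)).astype(np.uint8)
c=max(cv2.findContours(k,cv2.RETR_EXTERNAL,cv2.CHAIN_APPROX_NONE)[0],key=cv2.contourArea)
w=np.array([onplane(m,*q[0],.035)[:2] for q in c]).astype(np.float32)*1000
print(cv2.minAreaRect(w),c.reshape(-1,2).min(0),c.reshape(-1,2).max(0))
E
python3 box.py
```

```text
[0.64485634 0.23576044 0.11854788] 0.07654527766997381 [ 1.79971495e+02  4.04807310e-03 -5.58102141e+01] [ 36.3  25.8  -5.1  -0.  -59.2  -2.1]
((647.5527954101562, 235.23052978515625), (56.58805465698242, 82.55667114257812), 33.776710510253906) [271 179] [359 300]
```

View pics/w9.png

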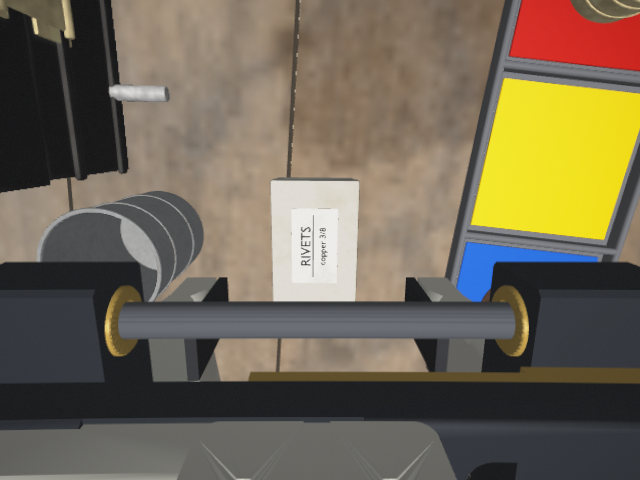

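play_rows:
  deltas:
    - [0.002,0.0015,-0.04,0,0,0]
    - [0,0,-0.05,0,0,0]
    - [0,0,-0.024,0,0,0]
    - [0,0,-0.0095,0,0,0]
    - [0,0,0,0,0,0]
    - [0,0,0,0,0,0]
    - [0,0,0,0,0,0]

```text
clock: 20.65
tool_pos: [0.6477, 0.2377, 0.0218]
orientation: [-179.8, -0.0, -55.9]
force: [-1.1, 0.3, 0.3]
opening: 0.0765
gripper_force: 0.0
```

play_rows:
  deltas:
    - [0,0,-0.005,0,0,0]
    - [0,0,0,0,0,0]
    - [0,0,0,0,0,0]

```text
clock: 20.95
tool_pos: [0.6467, 0.2374, 0.0162]
orientation: [-180.0, 0.0, -56.0]
force: [-0.1, -0.5, 0.3]
opening: 0.0769
gripper_force: 0.0
```

play_rows:
  deltas:
    - [0,0,0,0,0,0]
    - [0,0,0,0,0,0]
    - [0,0,0,0,0,0]
    - [0,0,0,0,0,0]
    - [0,0,0,0,0,0]
  gripper: -1

```text
clock: 21.45
tool_pos: [0.6467, 0.2373, 0.016]
orientation: [180.0, -0.0, -56.0]
force: [0.4, 0.5, 0.3]
opening: 0.0545
gripper_force: 30.0
```

play_rows:
  deltas:
    - [0,0,0.02,0,0,0]
    - [0,0,0.03,0,0,0]
    - [0,0,0.03,0,0,0]
    - [-0.0274,-0.0347,0,0,0,-0.0073]
    - [-0.0274,-0.0347,0,0,0,-0.0073]
    - [-0.0274,-0.0347,0,0,0,-0.0073]
    - [-0.0274,-0.0347,0,0,0,-0.0073]
    - [-0.0274,-0.0347,0,0,0,-0.0073]
    - [0,0,0,0,0,0]
    - [0,0,0,0,0,0]

```text
clock: 22.45
tool_pos: [0.5374, 0.0982, 0.0814]
orientation: [-179.9, -0.0, -62.6]
force: [0.5, -0.1, -1.5]
opening: 0.0547
gripper_force: 30.0
```

Run:
```python
from h import *
p,d,m=snap('wrist','w10.png');o=get_obs();C=cloud(d,m);print(o['clock'],o['tool_pos'],o['opening'],o['gripper_force'],o['orientation'])
```

```text
22.5 [0.53792631 0.0987892  0.08118701] 0.05455689419290206 29.998447000980377 [-1.79886515e+02 -6.57998573e-03 -6.25307835e+01]
```

View pics/w10.png

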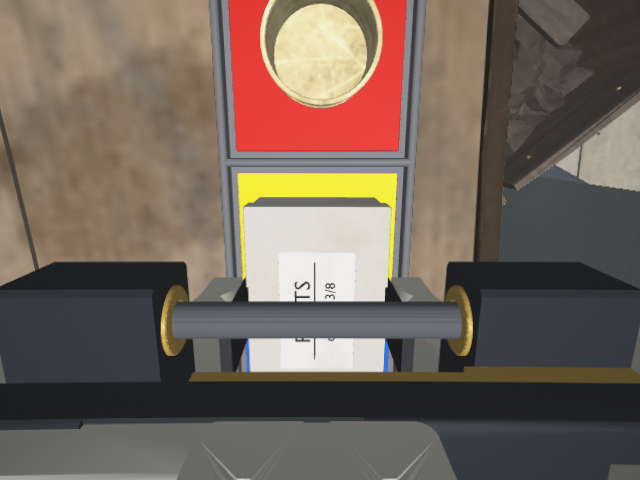

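The box is held level and square over the yellow mat. Lowering it.

play_rows:
  deltas:
    - [0,0,-0.03,0,0,0]
    - [0,0,-0.02,0,0,0]
    - [0,0,-0.012,0,0,0]
    - [0,0,-0.006,0,0,0]
    - [0,0,-0.004,0,0,0]
    - [0,0,0,0,0,0]
    - [0,0,0,0,0,0]
    - [0,0,0,0,0,0]

```text
clock: 23.3
tool_pos: [0.5375, 0.0987, 0.023]
orientation: [-179.9, -0.0, -62.5]
force: [-0.4, -0.4, -2.4]
opening: 0.0548
gripper_force: 30.0
```

play_rows:
  deltas:
    - [0,0,0,0,0,0]
    - [0,0,0,0,0,0]
    - [0,0,0,0,0,0]
    - [0,0,0.03,0,0,0]
    - [0,0,0.05,0,0,0]
    - [0,0,0.06,0,0,0]
    - [0,0,0.06,0,0,0]
    - [0,0.05,0.02,0,0,0]
    - [0,0.05,0,0,0,0]
    - [0,0.05,0,0,0,0]
  gripper: 0.7

```text
clock: 24.3
tool_pos: [0.5374, 0.2199, 0.2]
orientation: [-179.8, 0.0, -62.6]
force: [0.5, 0.3, -0.4]
opening: 0.0746
gripper_force: 0.0
```

play_rows:
  deltas:
    - [0,0.05,0,0,0,0]
    - [0,0.05,0,0,0,0]
    - [0,0.05,0,0,0,0]
    - [0,0.05,0,0,0,0]
    - [0,0.05,0,0,0,0]
    - [0,0,0,0,0,0]

```text
clock: 24.9
tool_pos: [0.5367, 0.4227, 0.1973]
orientation: [180.0, -0.0, -62.4]
force: [-0.0, 0.0, -0.5]
opening: 0.0746
gripper_force: 0.0
```

Run:
```python
from h import *
print(get_obs()['tool_pos'])
T=dict(sheave=(.484,.198,.028,.022,.033,.05),tin=(.5885,-.002,.045,.036,.052,.05),sbox=(.537,.0985,.041,.035,.05,.055),nut=(.4837,.198,.045,.033,.06,.03),gtin=(.7375,.2985,.086,.07,.1,.06),bbox=(.649,.423,.043,.035,.055,.075),ring=(.582,.542,.018,.012,.025,.07))
for n in('top','scene'):
    p,d,m=snap(n,n+'9.png');C=cloud(d,m);X,Y,Z=C[...,0],C[...,1],C[...,2]
    for k,(x,y,h,a,b,r) in T.items():
        q=((Z>a)&(Z<b)&(np.hypot(X-x,Y-y)<r)).astype(np.uint8)
        cs=cv2.findContours(q,cv2.RETR_EXTERNAL,cv2.CHAIN_APPROX_NONE)[0]
        if not cs: print(n,k,'none');continue
        c=max(cs,key=cv2.contourArea);w=np.array([onplane(m,*t[0],h)[:2] for t in c]).astype(np.float32)*1000
        R=cv2.minAreaRect(w);print(n,k,np.round(R[0],1),np.round(R[1],1),round(R[2],1),'z',np.percentile(Z[q>0],[5,50,95]).round(3))
cv2.imwrite('pics/top9c.png',cv2.resize(p[100:400,130:530],None,fx=2,fy=2))
```

```text
[0.53668563 0.42267614 0.19732251]
top sheave [484.  198.9] [60.4 60.7] 0.1 z [0.025 0.029 0.032]
top tin [587.6  -3.4] [54.6 57.8] 0.2 z [0.038 0.045 0.049]
top sbox [537.7  98. ] [57.6 88.4] 26.6 z [0.038 0.041 0.045]
top nut [484.2 196.3] [37.8 18.9] 82.1 z [0.034 0.039 0.049]
top gtin [739.6 298.4] [63.9 62.6] 0.4 z [0.071 0.086 0.091]
top bbox [651.9 420.7] [72.  99.4] 41.9 z [0.04  0.043 0.046]
top ring none
scene sheave [483.4 197.6] [61.5 62.1] 32.6 z [0.027 0.029 0.031]
scene tin [586.   -3.5] [57.  63.1] 89.7 z [0.037 0.044 0.048]
scene sbox [535.8  97.5] [62.6 86.9] 27.3 z [0.039 0.042 0.044]
scene nut [483.3 195. ] [42.4 19.5] 29.7 z [0.034 0.04  0.049]
scene gtin [734.8 294.4] [81.9 64.3] 32.3 z [0.071 0.081 0.089]
scene bbox [647.7 420.7] [ 83.6 106.9] 42.0 z [0.038 0.044 0.046]
scene ring [580.7 542. ] [109.4 105.5] 64.5 z [0.013 0.019 0.021]
```

View pics/top9c.png

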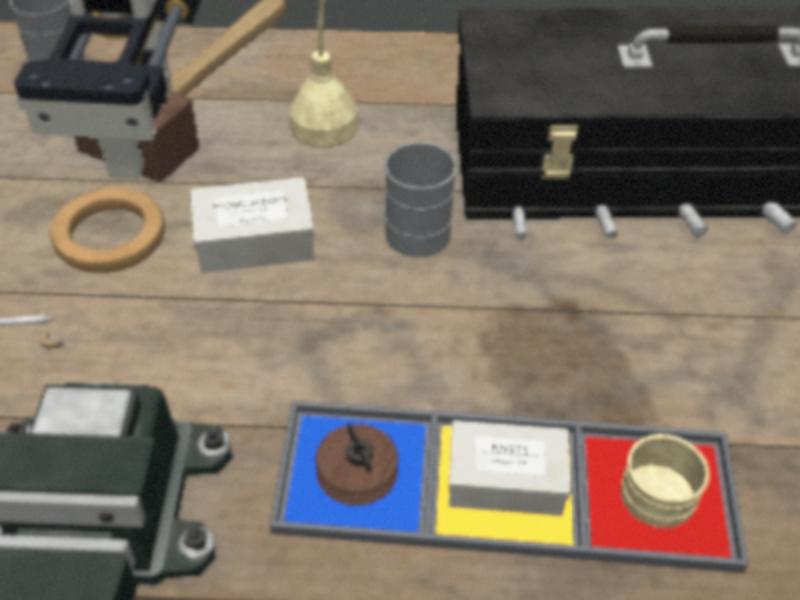

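All four parts sit centred on their mats, with the nut upright on the sheave. The grey tin, larger box and ring have not moved.

```bash
python3 -c "
from plant import *
print(close_job())"
```

```text
the job is handed in; nothing more can be done
None
```

The job is handed in, though the judge returned no verdict: at the last look the sheave with the wing nut on top, the brass tin and the smaller box were each within about 4 mm of their mats' middles, and the grey tin, larger box and ring had not moved.

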